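# Spring the cord bar into its holder

## Task

Fit the long spring-loaded cord bar into the beech holder: squeeze its two tabs together, bring it level between the two end cups and let it spring out so that each end sits in a cup, then let go. Leave the short bar where it lies.

Things in the scene. Friction and masses are not known exactly. Their poses are not given: they have to be found in the camera images.
- long_bar_centre (a point): Long spring bar: beech stick 28 x 28 x 120 mm, a 12 mm round pin at each end, 192 mm overall when free; lies tabs up. Point: on its axis, midway between the free pin tips, 14 mm above the underside. z up, y along the bar, spring pin at +y. Two tabs, 24 mm wide, 6 thick, stand 14 to 54 mm above the point, outer faces at y -34 (fixed) and +34 mm (slides with the spring pin). 0.18 kg.
- long_bar_plunger (a joint): Push-in of the long bar's spring pin and its tab (m): 0 free, 0.036 hard stop, about 0.002 seated. Pinch the tabs' outer faces along y from above: fully in, they are 32 mm apart and the bar 156 mm long. Spring 3 N free, 8.4 N at the stop; a 20 N grip holds and carries it. The bar's mid-length is always midway between the tabs: off the centre point by half this value, towards -y.
- holder_mid (a point): Midpoint between the two end cups of the fixed beech holder (base 80 x 230 x 12 mm, end posts 44 wide, 94 high), on the cups' axis, 70 mm above the shelf; y along the axis from cup to cup, z up. Each cup faces inwards: round bore 32 mm across, 10 mm deep, in a 40 mm ring; rims 170 mm apart, cup floors 190 mm. The bar goes in either way round, tabs up.
- short_bar_centre (a point): Centre of the other, short spring bar, made alike (same section, tabs and axes) but only 132 mm long overall: too short for this holder. It lies on the shelf, tabs up; its place and the long bar's may be swapped. Not to be moved.
There are look-alikes about, which are no part of the job. What is shaped like the part that bears long_bar_centre but pink, turquoise or yellow is not meant.

How it is judged:
By the outcome, as a careful person would: the job done as asked, in the order asked, and still so for the second after the job is handed in, with the robot touching nothing.
It also fails if it takes over 35 s, if anything falls off the work surface, if the arm or the gripper's body presses on something with over 40 N, if the wrist force passes 120 N, or if a joint passes its speed limit or range.

## Robot

A 6-joint arm with a two-finger parallel gripper is mounted at the origin on the work surface. World frame = base frame: x ahead of the robot, y to its left, z up, the work surface at z = 0. Lengths are in m, angles in rad, forces in N, time in s.
With the tool pointing down it reaches from about 0.25 to 0.725 m from the base axis. Payload 9.7 kg.
Tool frame: the origin (TCP) lies at the very end of the fingers, on their centre line; the grasp point (between the pads) lies 19 mm behind it (arm.grasp_offset is the distance from the TCP to the grasp point, in m); z points along the fingers, y is the line along which they close (so a half turn about z gives the same grasp; the last joint's range is limited). The gripper opens to 85 mm and grips with 20 to 120 N. Pads are 22 mm wide; open, the fingers measure 114 mm over their backs; the gripper's body (76 mm by 85 mm) begins 54 mm behind the grasp point. The pads swing forward as they close: fully open they stand 13 mm farther back than shut.
Start: joints at [-1.116, 0.087, 0.176, 1.66, 0, 1.571], TCP at [0.242, -0.494, 0.231] pointing down, gripper open.
Joint ranges: [-3.13, 3.13], [-0.85, 1.81], [-1.15, 1.24], [-2.2, 2.28], [-1.44, 1.52], [-3.14, 3.14]. Speed limits (rad/s): [2.22, 2.22, 2.57, 3.14, 3.14, 3.14].

## Interface

Orientations are given as a unit quaternion [w, x, y, z].
In Python, from rig import readout, get_image, calibration, sign_off, arm gives the robot as it stands. The module is installed in compiled form; this text tells all that it offers.
- The arm moves only by the shell command python3 -m inch 'ROWS' [OPENING] [FORCE]. ROWS is text: rows parted by semicolons, each of 6 numbers parted by spaces: the shift along the world's x, y, z in m, then the turn, a rotation vector about the world's x, y, z in rad. A call has 1 to 12 rows; each row is the pose to reach, as a shift and turn from the pose commanded when the call began; what a row does not reach only later rows make up. A row lasts 1/10 s, in which the tool goes at most 50 mm and 8.59 degrees, less where a joint would pass 70% of its speed; a pose out of reach is approached as far as the arm can. A call with a gripper value outside its range is refused whole. OPENING is the closure, from -1 (fully open) to 1 (shut), set as the call begins (- or left out, the last holds). The fingers move at their own pace and stop on an object; FORCE is the grip in N (left out, the last holds). Time passes only in rows, so rows that repeat a pose let the fingers close. It gives the time, the measured TCP pose, the force, the opening and the grip force at its end, in the units of the state.
- readout.get_obs(): the state, without advancing time (a new reading comes with each control period).
- get_image(name): name is "scene" or "top"; returns the picture (400x640x3 uint8, blue, green, red); there is no depth.
- calibration(name): a dict with "fovy" (degrees; the focal length in pixels is half the picture's height over the tangent of half this angle, whatever the lens; pixels are square), "cx", "cy" (the principal point, pixels), "rvec" (rotation vector, rad) and "tvec" (3), from world to camera coordinates, as OpenCV has them. Camera axes: x right, y down, z forward; pixel columns grow to the right and rows downward; lengths in m; the calibration is good to about 2 mm. A picture is of the moment at which its call begins. calibration takes no time and is no camera call.
- sign_off(): hands the job in; it is judged then, once.
The state is a dict: "time": time; "joint_positions": joint angles; "qvel": joint speeds; "joint_efforts": joint torques, N m; "tool_pos": TCP position; "ee_rot": TCP orientation; "contact_force": force on the tool from outside, world axes, zero at the start; "ft_torque": the same for the moment, N m; "grip_width": finger opening in m; "finger_force": force on a finger pad.
Only numpy, scipy, OpenCV 4.12 (cv2) and the standard library are available. Lean on these libraries where they do the work, as an engineer would, in place of code of your own. Each camera call takes 0.05 s, during which the arm holds its last target. There are 200 camera calls.

## Working session

There is one attempt and no reset: what is moved stays moved. The work goes in short steps, Python scripts to look and compute and a shell command to move; the robot and the scene stay as the last step left them, time stands still between calls to the robot, and variables do not carry over. Pictures are saved under pics/ and viewed, at most 10 in all, crops included, and the job is handed in when it is done.

```bash
mkdir -p pics; python3 - <<'E'
from rig import *
import cv2
for n in("scene","top"):
    cv2.imwrite(f"pics/{n}0.png",get_image(n)); print(n,calibration(n))
print(readout.get_obs(),arm.grasp_offset)
E
```

```text
scene {'fovy': 44.09792359860119, 'cx': 319.0516509256112, 'cy': 201.12327195673532, 'rvec': array([ 1.07156427,  2.27337205, -1.09684731]), 'tvec': array([ 0.44862438, -0.12957252,  1.39251323])}
top {'fovy': 51.768890179741184, 'cx': 325.7052531424465, 'cy': 197.90073960713298, 'rvec': array([ 2.17128009, -2.18180718,  0.12707014]), 'tvec': array([-0.16278248,  0.50523985,  0.89578389])}
{'time': 0.1, 'joint_positions': array([-1.11601073e+00,  8.74602879e-02,  1.75235988e-01,  1.65978911e+00,
       -2.78702722e-05,  1.57079621e+00]), 'qvel': array([-0.00221113, -0.00094102,  0.0029954 ,  0.00126849,  0.00023125,
        0.00089935]), 'joint_efforts': array([-6.59651414e-04, -5.21562624e+01,  4.65651691e+01,  1.60493120e-02,
       -6.53116285e-05, -2.32794997e-05]), 'tool_pos': array([ 0.24150811, -0.49392892,  0.23063521]), 'ee_rot': array([-5.89737143e-04,  9.74257273e-01,  2.25438229e-01, -1.50765466e-04]), 'contact_force': array([0.15820693, 0.36920109, 0.02284841]), 'ft_torque': array([0.01787702, 0.00179723, 0.03661534]), 'finger_force': 0.0, 'grip_width': 0.08517413409678815} 0.0187
```

View pics/scene0.png

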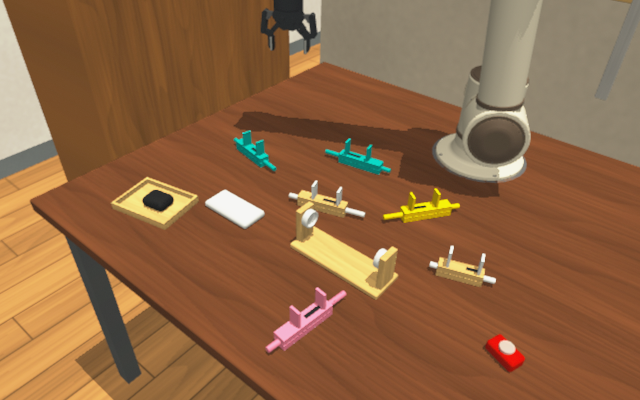

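View pics/top0.png

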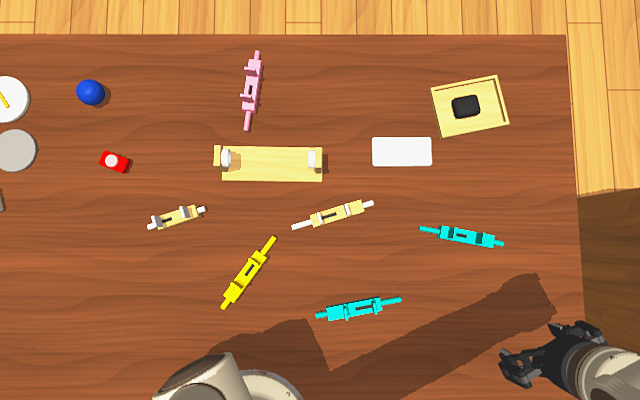

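The long beech bar is next to the holder at top (333,214), and the short one is at (177,217). The holder runs from (218,160) to (322,162). I'll enlarge crops to read these more precisely.

```bash
python3 - <<'E'
import cv2
a=cv2.imread("pics/top0.png");c=a[135:240,205:385];cv2.imwrite("pics/c1.png",cv2.resize(c,None,fx=4.4,fy=4.4,interpolation=cv2.INTER_CUBIC))
a=cv2.imread("pics/scene0.png");c=a[170:300,270:410];cv2.imwrite("pics/c2.png",cv2.resize(c,None,fx=4.5,fy=4.5,interpolation=cv2.INTER_CUBIC))
E
```

```text
(no output)
```

View pics/c1.png

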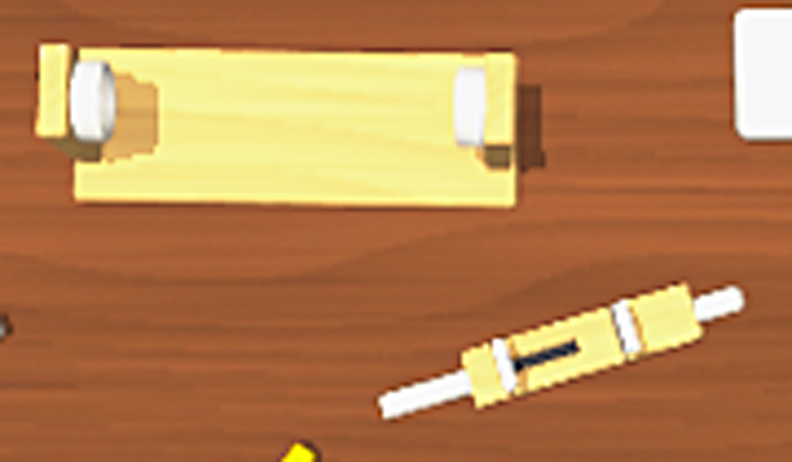

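View pics/c2.png

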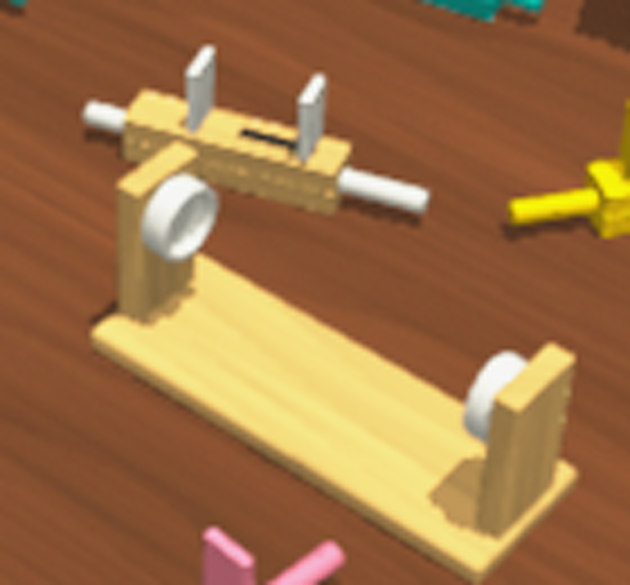

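```bash
cat > h.py <<'E'
import numpy as np,cv2
from rig import calibration
from scipy.optimize import least_squares
C={n:calibration(n) for n in("scene","top")}
def proj(n,P):
    c=C[n];f=200/np.tan(np.radians(c["fovy"])/2)
    K=np.array([[f,0,c["cx"]],[0,f,c["cy"]],[0,0,1.]])
    return cv2.projectPoints(np.float64(P).reshape(-1,1,3),c["rvec"],c["tvec"],K,None)[0][:,0]
def fit(model,z0,x0,names=("top","scene"),s=1):
    # model: list (view, local xyz, pixel)
    def world(p,m):
        c,s=np.cos(p[2]),np.sin(p[2]);return np.array([p[0]+c*m[0]-s*m[1],p[1]+s*m[0]+c*m[1],z0+m[2]])
    r=lambda p:np.concatenate([proj(v,world(p,m))[0]-np.array(u) for v,m,u in model])
    o=least_squares(r,x0,loss="soft_l1");return o.x,r(o.x).reshape(-1,2)
T=lambda u,v:((u+.5)/4.4-.5+205,(v+.5)/4.4-.5+135)
S=lambda u,v:((u+.5)/4.5-.5+270,(v+.5)/4.5-.5+170)
E
python3 - <<'E'
from h import *
np.set_printoptions(precision=4,suppress=True)
t,s="top","scene"
bar=[(t,(0,.096,0),T(387,407)),(t,(0,-.096,0),T(741,299)),(s,(0,-.096,0),S(87,116)),(s,(0,.096,0),S(426,202)),
 (t,(-.014,.06,.014),T(478,408)),(t,(.014,.06,.014),T(462,352)),(t,(.014,-.06,.014),T(688,284)),
 (s,(.014,.06,.014),S(333,178)),(s,(-.014,.06,.014),S(352,147)),(s,(-.014,-.06,.014),S(144,91)),
 (s,(-.012,-.031,.054),S(211,49)),(s,(-.012,.031,.054),S(321,78))]
print(*fit(bar,.014,[.4,0,.2]))
b=-.058
hol=[(t,(.04,.115,b),T(76,47)),(t,(-.04,.115,b),T(75,202)),(t,(-.04,-.115,b),T(516,208)),(t,(.04,-.115,b),T(517,53)),
 (t,(.022,.115,.024),T(40,44)),(t,(-.022,.115,.024),T(37,136)),(t,(.022,-.115,.024),T(517,53)),(t,(-.022,-.115,.024),T(512,148)),
 (s,(.022,-.115,.024),S(119,186)),(s,(-.022,-.115,.024),S(178,143)),(s,(-.022,.115,.024),S(575,356)),(s,(.022,.115,.024),S(512,410)),(s,(0,-.085,0),S(181,217))]
print(*fit(hol,.07,[.5,.15,0])); print("posts only",*fit(hol[4:],.07,[.5,.15,0])); print("base only",fit(hol[:4],.07,[.5,.15,0]))
print(proj("top",[[.5,0,0],[.5,.1,0]]))
E
```

```text
[ 0.47   -0.1829  0.2875] [[ 0.1562 -1.2369]
 [ 0.892  -1.1116]
 [-1.4315 -1.7257]
 [-2.246  -0.5897]
 [-3.5671 -0.3132]
 [-3.5215  0.3395]
 [-3.4356  0.3584]
 [ 2.2048 -0.4328]
 [ 2.04   -0.3392]
 [ 1.7012 -0.2952]
 [-2.2384 -1.132 ]
 [-2.0851 -1.2296]]
[ 0.5862 -0.0427 -0.0245] [[ 0.4412 -0.2865]
 [-0.8917 -1.016 ]
 [-0.0985 -0.2709]
 [ 0.3653  0.5493]
 [-0.9421 -0.1299]
 [-1.2479 -0.3056]
 [ 0.4782  0.2377]
 [ 1.1998 -0.6793]
 [-2.067  -2.3223]
 [-1.3046 -2.3097]
 [ 0.5967 -0.6232]
 [ 1.6203 -0.4539]
 [ 1.7047  0.6867]]
posts only [ 0.5864 -0.0427 -0.0314] [[-0.8562 -0.6221]
 [-1.3073 -0.8066]
 [ 0.5326  0.4871]
 [ 1.1096 -0.4309]
 [-1.9393 -2.4653]
 [-1.0796 -2.3878]
 [ 0.3703 -0.2984]
 [ 1.2424 -0.1869]
 [ 1.814   0.6189]]
base only (array([ 0.5856, -0.0428, -0.0145]), array([[ 0.2668,  0.4541],
       [-0.7153, -0.2567],
       [ 0.1105, -0.5114],
       [ 0.2252,  0.3073]]))
[[253.5901 201.3035]
 [209.8532 201.4857]]
```

```bash
python3 - <<'E'
from h import *
np.set_printoptions(precision=4,suppress=True)
t,s="top","scene"
bar=[(t,(0,.096,0),T(387,407)),(t,(0,-.096,0),T(741,299)),(s,(0,-.096,0),S(87,116)),(s,(0,.096,0),S(426,202)),
 (t,(-.014,.042,.014),T(478,408)),(t,(.014,.042,.014),T(462,352)),(t,(.014,-.078,.014),T(688,284)),
 (s,(.014,.042,.014),S(333,178)),(s,(-.014,.042,.014),S(352,147)),(s,(-.014,-.078,.014),S(144,91)),
 (s,(-.012,-.031,.054),S(211,49)),(s,(-.012,.031,.054),S(321,78))]
for b in(bar,[q for q in bar if q[0]==t],[q for q in bar if q[0]==s]):print(*fit(b,.014,[.4,0,.2]))
b=-.058
for o in (.111,.113,.115):
  hol=[
 (t,(.022,o,.024),T(40,44)),(t,(-.022,o,.024),T(37,136)),(t,(.022,-o,.024),T(517,53)),(t,(-.022,-o,.024),T(512,148)),
 (s,(.022,-o,.024),S(119,186)),(s,(-.022,-o,.024),S(178,143)),(s,(-.022,o,.024),S(575,356)),(s,(.022,o,.024),S(512,410)),(s,(0,-.085,0),S(181,217))]
  p,r=fit(hol,.07,[.5,.15,0]);print(o,p,r.T)
E
```

```text
[ 0.4673 -0.1744  0.2945] [[-3.5178  0.2686]
 [-2.8863 -0.1918]
 [ 1.7761 -0.7255]
 [ 1.4816  0.1761]
 [ 0.4865 -1.3056]
 [ 0.4383 -0.6199]
 [ 0.3704 -0.9445]
 [-1.3823 -1.5455]
 [-1.5717 -1.4355]
 [-1.8287 -1.1425]
 [ 1.1953 -0.2407]
 [ 1.521  -0.4108]]
[ 0.466  -0.1752  0.2916] [[-3.2112  0.7152]
 [-2.5001  0.4817]
 [ 0.803  -0.7799]
 [ 0.7883 -0.1078]
 [ 0.7711 -0.2893]]
[ 0.4703 -0.1735  0.3053] [[ 1.0316  0.2355]
 [ 1.1748  0.7136]
 [-1.7458 -0.855 ]
 [-2.0429 -0.8005]
 [-2.5769 -0.253 ]
 [ 0.5565  0.544 ]
 [ 1.0254  0.2425]]
0.111 [ 0.5867 -0.0418 -0.0233] [[ 0.495   0.2221 -1.9032 -1.1689 -0.4896  0.2521 -0.8295  0.1943  1.8837]
 [-0.2517 -0.4292 -0.091  -1.0091 -1.1866 -1.2387 -1.2603 -1.1139  1.0129]]
0.113 [ 0.5865 -0.0424 -0.0287] [[-0.0923 -0.4817 -0.6009  0.0276 -1.2138 -0.3955 -0.3062  0.6141  1.8486]
 [-0.4711 -0.653   0.2951 -0.6226 -1.9086 -1.8808 -0.7886 -0.6746  0.7456]]
0.115 [ 0.5864 -0.0427 -0.0314] [[-0.8562 -1.3073  0.5326  1.1096 -1.9393 -1.0796  0.3703  1.2424  1.814 ]
 [-0.6221 -0.8066  0.4871 -0.4309 -2.4653 -2.3878 -0.2984 -0.1869  0.6189]]
```

```bash
python3 -m inch '0.05 0.07 -0.02 0 0 -0.04; 0.1 0.14 -0.04 0 0 -0.08; 0.15 0.21 -0.07 0 0 -0.12;0.2 0.27 -0.09 0 0 -0.162; 0.2275 0.314 -0.11 0 0 -0.162;0.2275 0.314 -0.11 0 0 -0.162;0.2275 0.314 -0.11 0 0 -0.162;0.2275 0.314 -0.11 0 0 -0.162;0.2275 0.314 -0.11 0 0 -0.162;0.2275 0.314 -0.11 0 0 -0.162;0.2275 0.314 -0.11 0 0 -0.162' -1 20
python3 - <<'E'
from rig import *
import cv2
a=get_image("scene");c=a[100:290,250:440];b=get_image("top")[160:260,270:400]
cv2.imwrite("pics/d.png",cv2.hconcat([cv2.resize(c,(400,400),interpolation=2),cv2.resize(b,(400,400*100//130),interpolation=2) if 0 else cv2.copyMakeBorder(cv2.resize(b,(390,300),interpolation=2),0,100,0,0,0)]))
E
```

```text
time: 1.2
tool_pos: [0.4688, -0.1807, 0.1215]
ee_rot: [0.0, 0.989, 0.146, -0.0]
contact_force: [0.1, 0.2, 0.5]
grip_width: 0.0854
finger_force: 0.0
```

View pics/d.png

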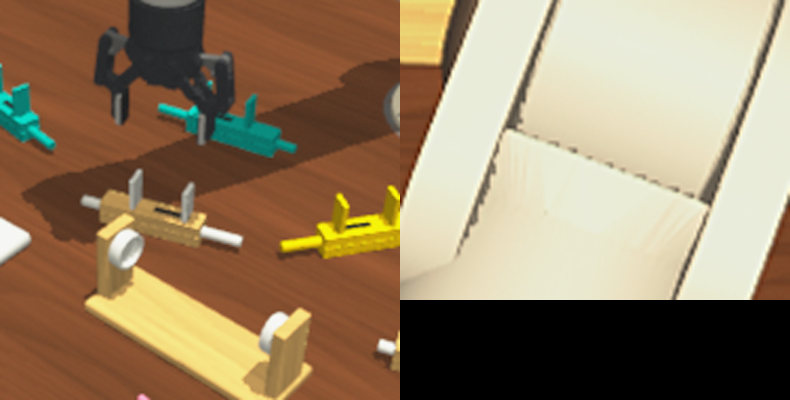

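The fingertips at (122,122) and (202,140) sit on either side of the tab tops at (138,172) and (190,185), with matching midpoints. The arm blocks the top view. Next I descend and squeeze.

```bash
python3 -m inch '0 0 -0.03 0 0 0;0 0 -0.06 0 0 0;0 0 -0.0865 0 0 0;0 0 -0.0865 0 0 0;0 0 -0.0865 0 0 0'; python3 -m inch '0 0 0 0 0 0;0 0 0 0 0 0;0 0 0 0 0 0;0 0 0 0 0 0;0 0 0 0 0 0;0 0 0 0 0 0;0 0 0 0 0 0;0 0 0 0 0 0' 1 25
```

```text
time: 1.8
tool_pos: [0.4688, -0.1809, 0.0356]
ee_rot: [0.0, 0.989, 0.145, 0.0]
contact_force: [0.2, -0.5, -0.5]
grip_width: 0.0853
finger_force: 0.0
time: 2.6
tool_pos: [0.4743, -0.185, 0.0417]
ee_rot: [0.006, 0.989, 0.145, 0.006]
contact_force: [4.6, -18.1, 24.7]
grip_width: 0.0314
finger_force: 25.1
```

```bash
python3 -m inch '0 0 0.004 0 0 0;0 0 0.008 0 0 0;0 0 0.008 0 0 0;0 0 0.012 0 0 0;0 0 0.012 0 0 0'; python3 -m inch '0 0 0.03 0 0 0;0 0 0.07 0 0 0;0 0 0.11 0 0 0;0 0 0.11 0 0 0;0 0 0.11 0 0 0'
python3 - <<'E'
from rig import *
import cv2
a=get_image("scene");cv2.imwrite("pics/e_full.png",a);c=a[70:290,250:440];cv2.imwrite("pics/e.png",cv2.resize(c,None,fx=2.7,fy=2.7,interpolation=2))
E
```

```text
time: 3.1
tool_pos: [0.469, -0.1799, 0.0469]
ee_rot: [-0.0, 0.989, 0.146, -0.0]
contact_force: [0.5, -0.2, -0.7]
grip_width: 0.0308
finger_force: 25.0
time: 3.6
tool_pos: [0.4695, -0.1801, 0.157]
ee_rot: [0.0, 0.989, 0.146, 0.0]
contact_force: [-0.5, -0.8, -2.0]
grip_width: 0.0308
finger_force: 26.3
```

View pics/e.png

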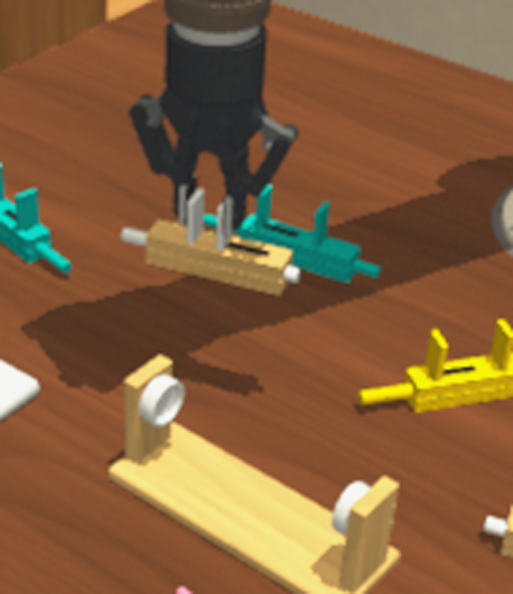

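```bash
python3 - <<'E'
from h import *
from scipy.spatial.transform import Rotation as R
np.set_printoptions(precision=4,suppress=True)
E=lambda u,v:np.array([(u+.5)/2.7-.5+250,(v+.5)/2.7-.5+70])
# local: mid-length origin; body from -.060 to +.060; tab outer +-.016
M=np.array([(0,-.078,0),(0,.078,0),(.014,.06,.014),(.014,.06,-.014),(.014,-.06,.014),(.014,-.06,-.014),(-.014,.06,.014),(.012,-.016,.054),(.012,.016,.054)])
U=np.array([E(123,235),E(297,275),E(278,266),E(279,293),E(147,236),E(148,261),E(292,249),E(191,202),E(218,212)])
w=lambda p,M:R.from_euler("zx",[p[3],p[4]]).apply(M)+p[:3]
r=lambda p:(proj("scene",w(p,M))-U).ravel()
for fixed in(0,1):
  f=(lambda p:np.r_[r(p),(p[3]-.293)*200,p[4]*200*fixed])
  o=least_squares(f,[.47,-.18,.137,.293,0],loss="soft_l1");print(o.x);print(r(o.x).reshape(-1,2).T)
E
```

```text
[ 0.451  -0.1857  0.1157  0.2927  0.0178]
[[ 2.9563  2.0626 -0.2254 -1.2077 -1.3443 -1.574  -1.3588  0.7161  4.2315]
 [ 0.4529  0.0893 -0.346   0.0668 -0.4706  0.5272 -0.3539  0.4406 -0.3417]]
[ 0.448  -0.1881  0.1135  0.2935  0.0013]
[[ 3.0084  1.8542 -0.3006 -1.4437 -1.2216 -1.6039 -1.4562  1.0106  4.4771]
 [-0.067   0.3748 -0.0788  0.2088 -0.838   0.0615 -0.1151  0.4568 -0.1456]]
```

```bash
python3 - <<'E'
from h import *
from scipy.spatial.transform import Rotation as R
np.set_printoptions(precision=4,suppress=True)
E=lambda u,v:np.array([(u+.5)/2.7-.5+250,(v+.5)/2.7-.5+70])
M=np.array([(0,-.078,0),(0,.078,0),(.014,.068,.014),(.014,.068,-.014),(.014,-.052,.014),(.014,-.052,-.014),(-.014,.068,.014)])
U=np.array([E(123,235),E(297,275),E(278,266),E(279,293),E(147,236),E(148,261),E(292,249)])
w=lambda p,M:R.from_euler("zx",[p[3],p[4]]).apply(M)+p[:3]
r=lambda p:(proj("scene",w(p,M))-U).ravel()
for x in(.463,.469,.475):
  f=(lambda p:np.r_[r(p),(p[0]-x)*2e4])
  o=least_squares(f,[.47,-.18,.137,.293,0],loss="soft_l1");print(o.x);print(r(o.x).reshape(-1,2).T)
E
```

```text
[ 0.463  -0.1829  0.1243  0.2572  0.0383]
[[ 0.9842 -0.1062  0.6351 -0.1599 -0.5444 -0.5932 -0.0261]
 [-0.1431 -0.2817 -0.1252  0.5553 -0.4653  0.7473 -0.0914]]
[ 0.469  -0.1784  0.1292  0.2398  0.0502]
[[ 1.0267 -0.0378  0.5027 -0.17   -0.6989 -0.6311  0.0921]
 [-0.1282 -0.2432 -0.1777  0.6559 -0.531   0.8035 -0.1229]]
[ 0.475  -0.1739  0.1342  0.2234  0.0614]
[[ 1.0639  0.0293  0.3767 -0.18   -0.8495 -0.6711  0.2081]
 [-0.1146 -0.2054 -0.2263  0.7574 -0.5932  0.861  -0.1568]]
```

```bash
python3 -m inch '0.02 0.025 0.02 0 0 -0.06;0.05 0.06 0.02 0 0 -0.14;0.08 0.095 0.02 0 0 -0.22;0.105 0.125 0.02 0 0 -0.29;0.117 0.138 0.02 0 0 -0.319;0.117 0.138 0.02 0 0 -0.319;0.117 0.138 0.02 0 0 -0.319;0.117 0.138 0.02 0 0 -0.319'
python3 - <<'E'
from rig import *
import cv2
a=get_image("scene");cv2.imwrite("pics/f_full.png",a);c=a[100:300,260:430];cv2.imwrite("pics/f.png",cv2.resize(c,None,fx=3,fy=3,interpolation=2))
E
```

```text
time: 4.45
tool_pos: [0.5853, -0.0427, 0.1759]
ee_rot: [0.0, 1.0, -0.013, -0.001]
contact_force: [0.1, 0.5, -0.6]
grip_width: 0.0308
finger_force: 26.3
```

View pics/f.png

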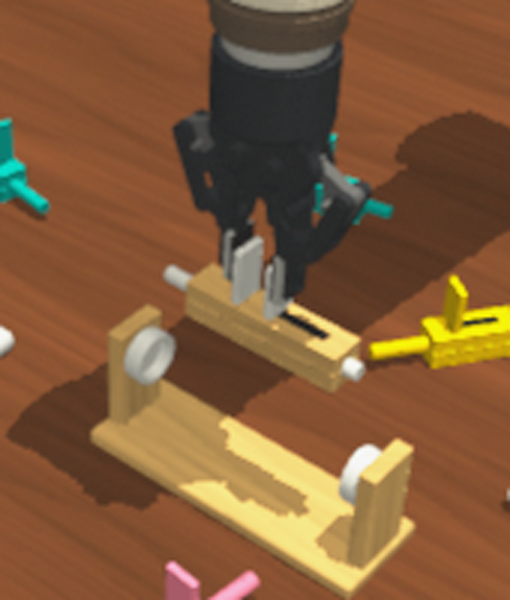

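```bash
python3 - <<'E'
from h import *
np.set_printoptions(precision=4,suppress=True)
s="scene";o=.113
E=lambda u,v:np.array([(u+.5)/3-.5+260,(v+.5)/3-.5+100])
M=[(0,-.078,0),(0,.078,0),(.014,.068,.014),(.014,.068,-.014),(.014,-.052,.014),(.014,-.052,-.014),(-.014,.068,.014)]
U=[E(167,272),E(363,372),E(333,366),E(334,390),E(186,288),E(187,313),E(359,343)]
print(*fit([(s,m,u) for m,u in zip(M,U)],.148,[.58,-.04,0]))
H=[(.022,-o,.024),(-.022,-o,.024),(-.022,o,.024),(.022,o,.024),(0,-.085,0),(.04,-.115,-.058),(.04,.115,-.058),(-.04,.115,-.058)]
V=[E(109,331),E(149,306),E(413,446),E(371,478),E(152,355),E(93,434),E(349,582),E(413,524)]
print(*fit([(s,m,u) for m,u in zip(H,V)],.07,[.58,-.04,0]))
E
```

```text
[ 0.5857 -0.0397 -0.0245] [[ 0.6508  0.4742]
 [-0.9135  0.742 ]
 [ 0.9698 -1.7222]
 [-0.6747  1.7569]
 [-0.1108 -2.099 ]
 [-0.7989  0.8068]
 [ 1.0252 -1.2562]]
[ 0.587  -0.0415 -0.0261] [[-1.0657 -0.6035]
 [-0.4998 -1.8375]
 [ 0.072  -0.1532]
 [ 1.0453  1.3374]
 [ 1.4574  0.9152]
 [-1.7269 -2.0698]
 [-0.4003  2.3192]
 [ 0.9574 -0.855 ]]
```

```bash
python3 -m inch '0.001 -0.001 -0.02 0 0 0;0.001 -0.001 -0.035 0 0 0;0.001 -0.001 -0.05 0 0 0;0.001 -0.001 -0.062 0 0 0;0.001 -0.001 -0.072 0 0 0;0.001 -0.001 -0.078 0 0 0;0.001 -0.001 -0.078 0 0 0;0.001 -0.001 -0.078 0 0 0;0.001 -0.001 -0.078 0 0 0'
python3 - <<'E'
from rig import *
import cv2
a=get_image("scene");cv2.imwrite("pics/g_full.png",a);c=a[140:300,260:430];cv2.imwrite("pics/g.png",cv2.resize(c,None,fx=3.5,fy=3.5,interpolation=2))
E
```

```text
time: 5.4
tool_pos: [0.5875, -0.0431, 0.0995]
ee_rot: [0.0, 1.0, -0.013, 0.001]
contact_force: [0.1, 0.3, -1.5]
grip_width: 0.0311
finger_force: 26.3
```

View pics/g.png

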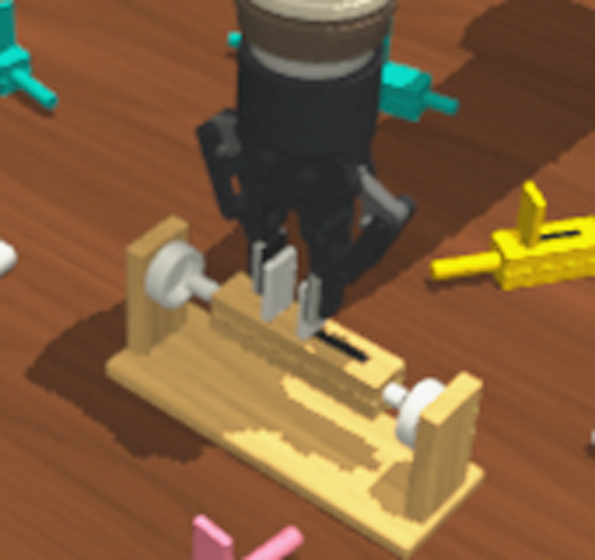

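Both pins are in front of the cups: the left tip at (190,280) faces its ring at (178,273), and the right tip at (392,395) faces its ring at (425,412). I'll open in stages and lower slightly, because the pads swing back as they open.

```bash
python3 -m inch '0 0 -0.001 0 0 0;0 0 -0.002 0 0 0;0 0 -0.002 0 0 0' 0.1 20;python3 -m inch '0 0 -0.001 0 0 0;0 0 -0.002 0 0 0;0 0 -0.002 0 0 0' -0.15; python3 -m inch '0 0 -0.001 0 0 0;0 0 -0.002 0 0 0;0 0 -0.002 0 0 0' -0.4
python3 - <<'E'
from rig import *
import cv2
a=get_image("scene");cv2.imwrite("pics/h_full.png",a);c=a[140:300,260:430];cv2.imwrite("pics/h.png",cv2.resize(c,None,fx=3.5,fy=3.5,interpolation=2))
E
```

```text
time: 5.75
tool_pos: [0.5871, -0.0431, 0.0967]
ee_rot: [0.0, 1.0, -0.013, -0.0]
contact_force: [0.7, -0.1, -1.5]
grip_width: 0.0386
finger_force: 7.4
time: 6.05
tool_pos: [0.587, -0.0431, 0.0946]
ee_rot: [-0.0, 1.0, -0.013, -0.0]
contact_force: [-0.3, -0.3, -2.2]
grip_width: 0.0491
finger_force: 5.8
time: 6.35
tool_pos: [0.587, -0.0431, 0.0926]
ee_rot: [-0.0, 1.0, -0.013, -0.0]
contact_force: [0.3, 0.8, -1.4]
grip_width: 0.0596
finger_force: 4.2
```

View pics/h.png

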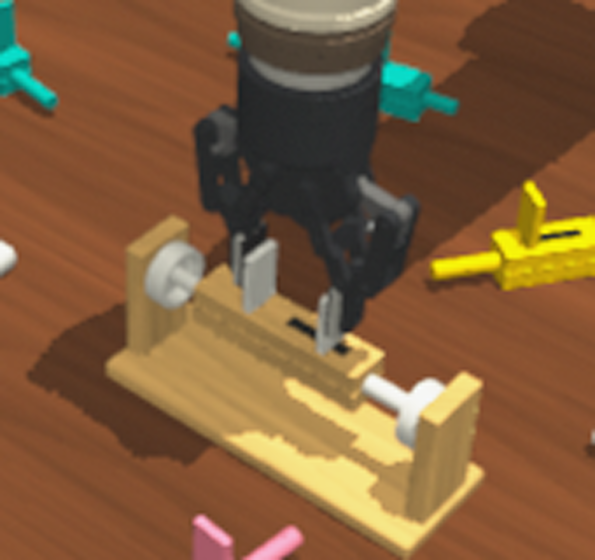

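The pins are now inside both cups, with the left one visible in its bore at (185,268). I'll open fully and then withdraw straight up.

```bash
python3 -m inch '0 0 -0.001 0 0 0;0 0 -0.0015 0 0 0;0 0 -0.0015 0 0 0' -0.6; python3 -m inch '0 0 0 0 0 0;0 0 0 0 0 0;0 0 0 0 0 0;0 0 0 0 0 0' -1;python3 -m inch '0 0 0.02 0 0 0;0 0 0.05 0 0 0;0 0 0.09 0 0 0;0 0 0.13 0 0 0;0 0 0.16 0 0 0;0 0 0.16 0 0 0;0 0 0.16 0 0 0;0 0 0.16 0 0 0'
python3 - <<'E'
from rig import *
import cv2
a=get_image("scene");c=a[100:300,250:440];cv2.imwrite("pics/i.png",cv2.resize(c,None,fx=3,fy=3,interpolation=2))
E
```

```text
time: 6.7
tool_pos: [0.5872, -0.043, 0.0915]
ee_rot: [-0.0, 1.0, -0.013, 0.0]
contact_force: [0.1, 1.8, -0.6]
grip_width: 0.0685
finger_force: 0.6
time: 7.1
tool_pos: [0.5871, -0.0432, 0.0913]
ee_rot: [0.0, 1.0, -0.013, 0.0]
contact_force: [0.3, 0.3, -0.6]
grip_width: 0.0852
finger_force: 0.0
time: 7.9
tool_pos: [0.5868, -0.0431, 0.25]
ee_rot: [-0.0, 1.0, -0.013, -0.001]
contact_force: [0.3, 0.3, 0.8]
grip_width: 0.0856
finger_force: 0.0
```

View pics/i.png

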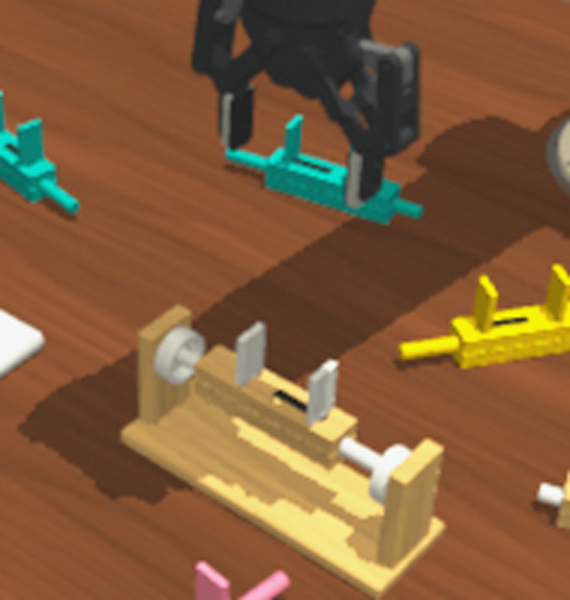

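The bar sits level with tabs up. Its left pin is in the cup at (185,355) and its right pin in the cup at (385,468), and the gripper is clear.

```bash
python3 -m inch '0 0 0 0 0 0;0 0 0 0 0 0;0 0 0 0 0 0;0 0 0 0 0 0;0 0 0 0 0 0'; python3 -c "
from rig import sign_off
print(sign_off())"
```

```text
time: 8.45
tool_pos: [0.5871, -0.0431, 0.2513]
ee_rot: [-0.0, 1.0, -0.013, 0.0]
contact_force: [-0.3, -0.0, 1.0]
grip_width: 0.0852
finger_force: 0.0
the job is handed in; nothing more can be done
None
```

The long bar is in the holder, level with tabs up and one end in each cup; the gripper has let go and moved clear, the short bar was not touched, and I handed the job in at about 8.5 s (no verdict came back).

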